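# Sort the label-printer rolls, cores and ribbon into their trays

### The job

Tidy up after the label change: put both label rolls side by side in the plain undivided tray, one bare cardboard core in each bay of the divided tray, and the black ribbon spool in the round dish. Everything is to stand on end, flat on the floor of its tray, and be let go. Leave the glue stick and the rubber stamp standing where they are.

Things in the scene. Friction and masses are not known exactly. Their poses are not given: they have to be found in the camera images.
- roll_full: label roll, full: white paper wound thickly on a thin cardboard core, standing on end on the table; 60 mm diameter, 45 mm high, 26 mm bore, about 0.12 kg; origin at the centre of its underside, z up along the bore
- roll_part: label roll, partly used: the same kind but 48 mm in diameter; 45 mm high, 26 mm bore, about 0.07 kg; origin at the centre of its underside, z up along the bore
- core_wide: bare cardboard core (thin brown tube, nothing wound on it), the wide one, standing on end; 46 mm outside diameter, 38 mm bore, 45 mm high, about 25 g; origin at the centre of its underside, z up along the bore
- core_slim: bare cardboard core (thin brown tube), the slim one, standing on end; 32 mm outside diameter, 25 mm bore, 45 mm high, about 20 g; origin at the centre of its underside, z up along the bore
- ribbon: ribbon spool standing on end: solid black cylinder of 40 mm diameter and 55 mm height, from whose top a 25 mm thick grey plastic core end with a dark middle stands out 11 mm (66 mm high in all), about 0.08 kg; origin at the centre of its underside, z up
- roll_tray: plain undivided tray of grey plastic, for label rolls, fixed to the table: outside 90 mm along its x by 160 mm along its y, 20 mm high, walls and floor 4 mm thick (inside 82 x 152 mm); origin at the centre of its underside, so its inner floor lies at z = 4 mm
- core_tray: divided tray of grey plastic, for bare cores, fixed to the table: outside 76 mm along its x by 152 mm along its y, 20 mm high, walls and floor 4 mm thick; one 4 mm wall across its middle, 17.6 mm high, makes two bays, centred 37 mm to either side of the origin along its y, each 68 x 70 mm inside; origin at the centre of its underside, inner floor at z = 4 mm
- dish: round dish of grey plastic, for the ribbon spool, fixed to the table: 90 mm outside and 82 mm inside diameter, 20 mm high, floor 4 mm thick; origin at the centre of its underside
- glue_stick: bystander, to be left alone: standing glue stick, 28 mm diameter, 80 mm high, closed red cap on a white and blue barrel, loose and easily tipped; origin at the centre of its underside
- stamp: bystander, to be left alone: rubber stamp with a black base 50 mm along its x by 32 mm along its y, and a wooden bar handle along its x, 57 mm high in all, loose; origin at the centre of its underside
Mind the look-alikes: they are no part of the job. Leave any blue or turquoise look-alike of the roll_full alone.

How it is judged:
By the outcome, as a careful person would: the job done as asked, in the order asked, and still so for the second after the job is handed in, with the robot touching nothing.
It also fails if it takes over 112 s, if anything falls off the work surface, if the arm or the gripper's body presses on something with over 40 N, if the wrist force passes 120 N, or if a joint passes its speed limit or range.

### The arm

A 6-joint arm with a two-finger parallel gripper is mounted at the origin on the work surface. World frame = base frame: x ahead of the robot, y to its left, z up, the work surface at z = 0. Lengths are in m, angles in rad, forces in N, time in s.
With the tool pointing down it reaches from about 0.35 to 0.975 m from the base axis. Payload 7.1 kg.
Tool frame: the origin (TCP) lies midway between the tips of the shut fingers; the grasp point (between the pads) lies 19 mm behind it; z points along the fingers, y is the direction in which the jaws open and shut (so a half turn about z gives the same grasp; the last joint's range is limited). The gripper opens to 88 mm and grips with 3 to 60 N. Pads are 20 mm wide; open, the fingers measure 115 mm over their backs; the gripper's body (75 mm by 178 mm) begins 61 mm behind the grasp point.
Start: joints at [-1.312, 0.423, 1.63, -0, 1.089, -0.019], TCP at [0.171, -0.601, 0.223] pointing down, gripper open.
Joint ranges: [-3, 3], [-0.9, 2.11], [0.09, 2.58], [-1.31, 4.45], [0.11, 2.69], [-2.54, 2.54]. Speed limits (rad/s): [2.39, 2.39, 3.01, 3.14, 3.14, 3.14].

### API

Orientations are given as a rotation vector (axis times angle).
In Python, from cell import env, claw, solve_ik, eyes, ticket gives the robot as it stands. Calls block until the motion is done:
- env.move_to(position, orientation): joint-space move of the TCP to a pose.
- env.servo_line(position, max_speed=0.15, ori=None): straight line of the TCP; ori=None keeps the orientation; max_speed is the mean speed in m/s.
- env.set_joints(angles): joint-space move.
- claw.gripper_to(opening, effort=None): opening from 0.0 (shut) to 1.0 (fully open); effort is the grip in N (None keeps the last); returns when the fingers have stopped.
- env.pause(seconds).
- solve_ik(position, orientation): joint angles nearest the present ones, or None.
- env.state(): the state.
- eyes.grab_frame(name): name is "scene" or "top" or "wrist"; returns a dict with "color" (400x640x3 uint8, blue, green, red), "fx", "fy", "cx", "cy" (pixels), "R" (3x3) and "t" (3): a world point X has camera coordinates R X + t; the wrist camera has in their place "mount" (4x4, takes a point from camera to tool coordinates, whose origin is the TCP and whose axes are the flange's). Camera axes: x right, y down, z forward; pixel columns grow to the right and rows downward; lengths in m; the calibration is good to about 2 mm. A picture is of the moment at which its call begins: read the wrist's pose just before it. There is no depth.
A pose or a line that the arm cannot do raises env.PlanningError and nothing moves.
- ticket.job_done(): hands the job in, once; it reports no verdict.
The state is a dict: "clock": time; "q": joint angles; "qvel": joint speeds; "joint_efforts": joint torques, N m; "tcp_pos": TCP position; "orientation": TCP orientation; "contact_force": force on the tool from outside, world axes, zero at the start; "ft_torque": the same for the moment, N m; "width": opening from 0.0 (shut) to 1.0 (fully open).
Only numpy, scipy, OpenCV 4.12 (cv2) and the standard library are available. Lean on these libraries where they do the work, as an engineer would, in place of code of your own. Each camera call takes 0.05 s, during which the arm holds its last target. There are 200 camera calls.

## Working session

There is one attempt and no reset: what is moved stays moved. The work goes in short steps, each a Python script; the robot and the scene stay as the last script left them, time stands still between calls to the robot, and variables do not carry over. Pictures are saved under pics/ and viewed, on a budget of 14 in all, crops included, one or two more only if the job needs it, and the job is handed in when it is done.

```bash
ls; mkdir -p pics
python3 - <<'E'
from cell import env,claw,solve_ik,eyes,ticket
import cv2,numpy as np
for n in ("scene","top"):
    f=eyes.grab_frame(n); cv2.imwrite(f"pics/{n}0.png",f["color"]); print(n,f["fx"],f["fy"],f["cx"],f["cy"],np.round(f["R"],3).tolist(),np.round(f["t"],3).tolist())
s=env.state();print(s["clock"],s["tcp_pos"],s["orientation"],s["width"],s["contact_force"])
E
```

```text
pics
scene 378.7039107282775 378.7039107282775 321.02346212320606 200.6839378529613 [[-0.178, 0.984, 0.015], [0.72, 0.14, -0.68], [-0.671, -0.11, -0.733]] [0.105, -0.348, 1.265]
top 375.1714049647383 375.1714049647383 318.28288115820834 208.93286219469655 [[-0.002, -1.0, -0.007], [-0.992, 0.003, -0.126], [0.126, 0.007, -0.992]] [0.017, 0.536, 1.118]
0.1 [ 0.17127647 -0.60053329  0.22199245] [-3.10996540e+00 -4.34796576e-01  2.86368291e-04] 1.0001536538169882 [ 0.80020728 -0.32676327  0.21175607]
```

View pics/scene0.png

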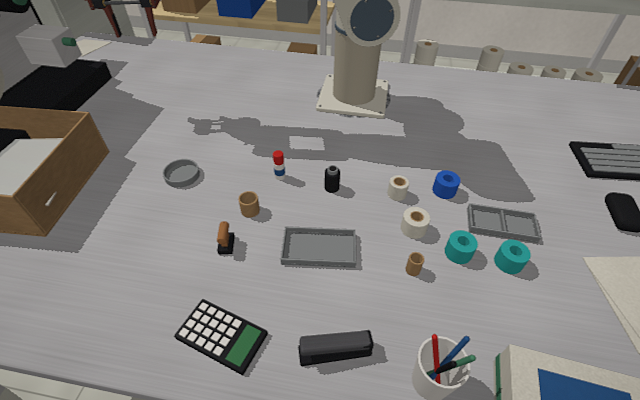

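View pics/top0.png

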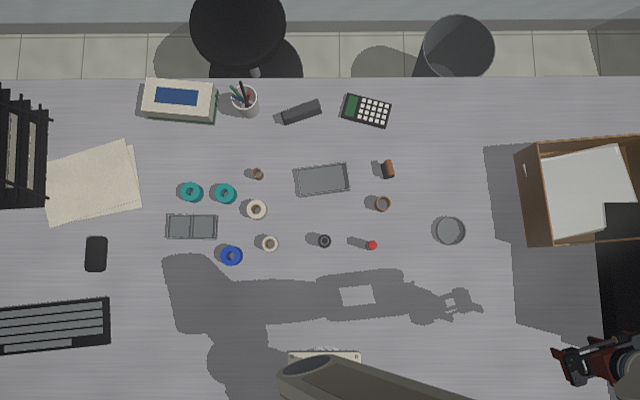

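The top view shows these, with their pixels:
- **Targets:** white rolls at (256,210) (full) and (269,243) (part), brown cores at (382,204) (wide) and (257,174) (slim), ribbon at (324,241).
- **Look-alikes to leave:** turquoise at (191,191) and (225,193), blue at (231,255).
- **Bystanders:** glue stick (371,245) and stamp (388,169).
- **Trays:** plain (321,180), divided (192,226), dish (450,230).

Next I measure them in both views.

```bash
cat > h.py <<'E'
from cell import env,claw,solve_ik,eyes,ticket
import cv2,numpy as np
from scipy.spatial.transform import Rotation as Ro
def cam(n):
    s=env.state(); f=eyes.grab_frame(n)
    if n=="wrist":
        T=np.eye(4);T[:3,:3]=Ro.from_rotvec(s["orientation"]).as_matrix();T[:3,3]=s["tcp_pos"]
        M=T@np.array(f["mount"]); f["R"]=M[:3,:3].T; f["t"]=-M[:3,:3].T@M[:3,3]
    f["R"]=np.array(f["R"]);f["t"]=np.array(f["t"]);return f
def ray(f,uv,z):
    R,t=f["R"],f["t"]; c=-R.T@t
    uv=np.atleast_2d(uv).astype(float)
    d=np.c_[(uv[:,0]-f["cx"])/f["fx"],(uv[:,1]-f["cy"])/f["fy"],np.ones(len(uv))]@R
    return (c+d*((z-c[2])/d[:,2])[:,None])[:,:2]
def proj(f,X):
    p=np.atleast_2d(X)@f["R"].T+f["t"]; return np.c_[p[:,0]/p[:,2]*f["fx"]+f["cx"],p[:,1]/p[:,2]*f["fy"]+f["cy"]]
def down(yaw): # jaw axis (tool y) at angle yaw from world y (mod pi)
    return (Ro.from_euler("z",yaw)*Ro.from_rotvec([np.pi,0,0])).as_rotvec()
E
python3 - <<'E'
from h import *
P={"full":((256,209),(416,216),.045),"part":((269,243),(399,182),.045),"wide":((382,203),(249,198),.045),"slim":((257,173),(415,258),.045),
"ribbon":((324,240),(333,170),.066),"glue":((371,245),(278,154),.08),"roll_tray":((321,179),(319,246),.02),"core_tray":((192,226),(503,223),.02),"dish":((450,230),(181,173),.02),
"tealA":((191,191),(512,250),.045),"tealB":((225,193),(461,241),.045),"blue":((231,255),(446,178),.045),"stamp":((388,169),(223,233),.057)}
a=cam("top");b=cam("scene")
for k,(p,q,z) in P.items(): 
    A=ray(a,p,z)[0];B=ray(b,q,z)[0];print(k,A.round(3),B.round(3),"reach",np.hypot(*A).round(3))
f=cam("wrist");print(np.round(f["R"],2).tolist(),(-f["R"].T@f["t"]).round(3),f["fx"],f["cx"],f["cy"],np.round(f["mount"],3).tolist())
for p in [(.35,-.2,.3),(.5,.15,.4),(.6,0,.35)]:print(solve_ik(p,down(0)))
E
```

```text
full [0.535 0.205] [0.533 0.206] reach 0.573
part [0.431 0.164] [0.43  0.164] reach 0.462
wide [ 0.552 -0.178] [ 0.551 -0.178] reach 0.58
slim [0.647 0.204] [0.648 0.205] reach 0.678
ribbon [ 0.439 -0.001] [0.441 0.002] reach 0.439
glue [ 0.424 -0.138] [ 0.425 -0.139] reach 0.445
roll_tray [0.632 0.007] [0.638 0.004] reach 0.632
core_tray [0.485 0.407] [0.494 0.409] reach 0.634
dish [ 0.471 -0.39 ] [ 0.478 -0.385] reach 0.611
tealA [0.591 0.406] [0.59  0.405] reach 0.717
tealB [0.584 0.301] [0.586 0.301] reach 0.657
blue [0.396 0.278] [0.393 0.278] reach 0.484
stamp [ 0.655 -0.197] [ 0.669 -0.196] reach 0.684
[[0.27, -0.96, -0.0], [-0.92, -0.26, 0.28], [-0.27, -0.08, -0.96]] [ 0.246 -0.579  0.385] 306.2781576846361 318.4764176850721 195.22615043333033 [[0.001, -0.96, -0.28, 0.078], [1.0, 0.001, -0.0, -0.0], [0.001, -0.28, 0.96, -0.162], [0.0, 0.0, 0.0, 1.0]]
[-5.48670670e-01 -1.77269657e-02  2.00192219e+00 -4.44089210e-16
  1.15739743e+00  1.02212566e+00]
[ 2.68658554e-01  1.04250251e-01  1.64598378e+00 -4.44089210e-16
  1.39135862e+00  1.83945488e+00]
[-1.98346338e-02  2.68694373e-01  1.55342073e+00 -4.44089210e-16
  1.31947755e+00  1.55096169e+00]
```

Both views agree within a few mm on every item, and all are within reach. The tray-centre guesses are the loosest. I'll refine with the wrist camera from above, one shot for each half.

Run:
```python
from h import *
import pickle
for n,p in (("R",(.58,-.22,.28)),("L",(.58,.2,.28))):
    env.move_to(p,down(0)); env.pause(.2); f=cam("wrist"); pickle.dump(f,open(f"w{n}.pkl","wb")); cv2.imwrite(f"pics/w{n}.png",f["color"])
    print(env.state()["clock"],env.state()["tcp_pos"])
```

```text
2.525 [ 0.57976221 -0.22055732  0.27992817]
4.325 [0.58030123 0.19915223 0.27999843]
```

View pics/wR.png

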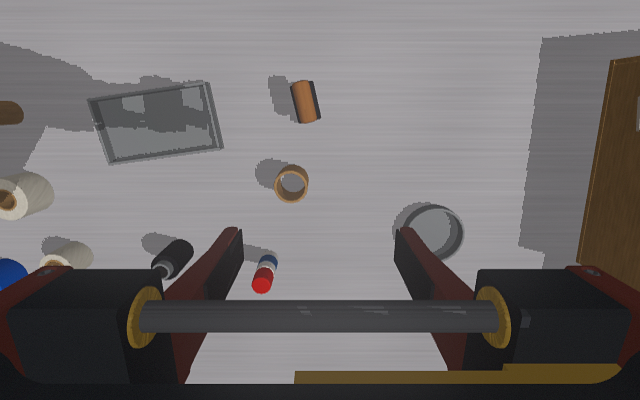

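View pics/wL.png

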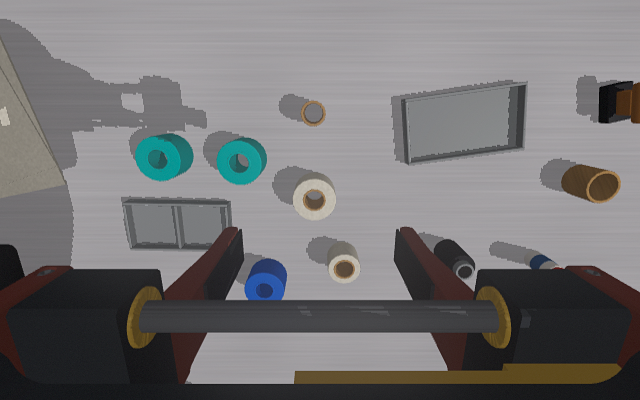

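The wrist views show:
- **wL:** full roll (314,198), partial roll (344,268), slim core (313,113), core tray (178,225), roll tray (463,123), turquoise (160,158) and (240,160), blue (265,285).
- **wR:** wide core (291,183), dish (433,232), stamp (305,102), glue stick (263,280), ribbon (170,262).

Next is one composite close crop of all of these, to confirm the choices and read the edges.

Run:
```python
import pickle,cv2,numpy as np
L=pickle.load(open("wL.pkl","rb"))["color"];R=pickle.load(open("wR.pkl","rb"))["color"]
c=lambda I,x,y,w,h,s=4:cv2.resize(I[y:y+h,x:x+w],None,fx=s,fy=s,interpolation=cv2.INTER_CUBIC)
a=np.hstack([c(L,385,75,150,95,3),c(L,115,190,116,95,3)])   # 450+348
b=np.hstack([c(L,285,165,80,75),c(L,325,235,40,75),c(R,270,158,45,75)]) #320+160+180=660
d=c(R,388,195,46,75,3)
W=798;b=b[:,:W]
o=np.zeros((585,W,3),np.uint8);o[:285,:798]=a;o[285:585,:b.shape[1]]=b;o[285:510,660:798]=d
cv2.imwrite("pics/crop.png",o)
```

```text
(no output)
```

View pics/crop.png

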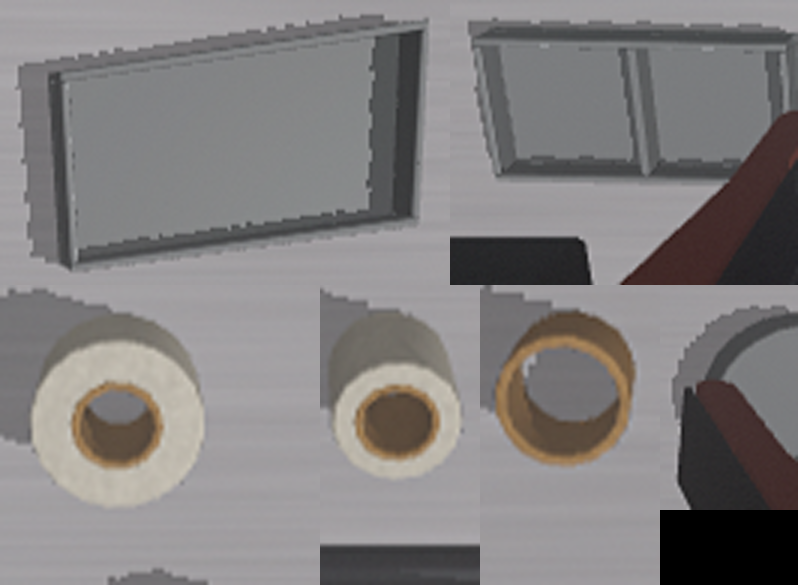

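The crop confirms the two white rolls with brown cores (the wider paper ring is the full roll) and the open brown wide core, clear of the blue and turquoise ones. Roll tray rim corners in wL are (405,99), (528,82), (524,148) and (409,164). Core tray rim corners are (123,203), (131,249) and about (229,203).

Run:
```python
from h import *
import pickle
L=pickle.load(open("wL.pkl","rb"));R=pickle.load(open("wR.pkl","rb"))
def show(n,f,uv,z):
    P=ray(f,uv,z);print(n,P.round(4).tolist(),"mean",P.mean(0).round(4));
    if len(P)>2: print("  edges",[np.round(np.linalg.norm(P[i]-P[i-1]),4) for i in range(len(P))],"yaw",[round(float(np.degrees(np.arctan2(*(P[i]-P[i-1])[::-1]))),1) for i in range(len(P))])
show("rolltray",L,[(405,99),(527.7,81.7),(524.3,147.7),(409,164.3)],.02)
show("coretray",L,[(122.7,202.7),(131,249.3)],.02); show("ct right",L,[(228.3,203.3)],.02)
show("full",L,[(285+118/4,165+138/4)],.045)
show("part",L,[(325+77/4,235+135/4)],.045)
show("wide",R,[(270+85/4,158+115/4)],.045)
show("slim",L,[(313.5,113.5)],.045)
show("dish",R,[(433.5,232)],.02)
show("ribbonL",L,[(464,271)],.066);show("ribbonR",R,[(164.5,269.5)],.066)
show("glue",R,[(262,284)],.08)
show("fullwidth",L,[(285+32/4,200),(285+204/4,200)],.045)
show("widewidth",R,[(270+17/4,186),(270+151/4,186)],.045)
# threshold-based fits in the top frame: dish & core tray edges
for nm,f in (("L",L),("R",R)):
    hsv=cv2.cvtColor(f["color"],cv2.COLOR_BGR2HSV)
    m=cv2.inRange(f["color"],(190,195,195),(255,255,255)) if nm=="L" else cv2.inRange(hsv,(8,80,60),(20,255,255))
    cs,_=cv2.findContours(m,0,2)
    for c in cs:
        if cv2.contourArea(c)>100: print(nm,cv2.fitEllipse(c))
```

```text
rolltray [[0.6666, 0.0858], [0.6879, -0.0714], [0.6026, -0.083], [0.5797, 0.0734]] mean [0.6342 0.0012]
  edges [np.float64(0.0878), np.float64(0.1587), np.float64(0.086), np.float64(0.1581)] yaw [8.1, -82.3, -172.3, 98.3]
coretray [[0.5237, 0.4831], [0.4496, 0.4839]] mean [0.4867 0.4835]
ct right [[0.5227, 0.3303]] mean [0.5227 0.3303]
full [[0.5361, 0.2051]] mean [0.5361 0.2051]
part [[0.4308, 0.1623]] mean [0.4308 0.1623]
wide [[0.5533, -0.1835]] mean [ 0.5533 -0.1835]
slim [[0.6489, 0.2058]] mean [0.6489 0.2058]
dish [[0.4771, -0.3911]] mean [ 0.4771 -0.3911]
ribbonL [[0.4393, -0.0009]] mean [ 0.4393 -0.0009]
ribbonR [[0.441, -0.0078]] mean [ 0.441  -0.0078]
glue [[0.4272, -0.1439]] mean [ 0.4272 -0.1439]
fullwidth [[0.5354, 0.2343], [0.5354, 0.1759]] mean [0.5354 0.2051]
widewidth [[0.5543, -0.1608], [0.5543, -0.2056]] mean [ 0.5543 -0.1832]
R ((521.2405395507812, 378.8692626953125), (11.74133014678955, 31.302021026611328), 93.30699157714844)
R ((396.6705322265625, 377.36962890625), (18.62989616394043, 206.4769744873047), 90.072021484375)
R ((491.5098571777344, 315.2884216308594), (27.965564727783203, 59.829978942871094), 170.5066680908203)
R ((145.79978942871094, 314.4043273925781), (28.47018051147461, 56.21571350097656), 9.259499549865723)
R ((4.239922046661377, 199.56097412109375), (18.000789642333984, 25.16895866394043), 125.93399047851562)
R ((291.2895812988281, 183.82273864746094), (33.08095169067383, 37.717464447021484), 21.52610206604004)
R ((6.4502854347229, 112.57732391357422), (23.997800827026367, 32.75782012939453), 103.11409759521484)
R ((304.15740966796875, 101.36847686767578), (18.565322875976562, 50.653526306152344), 167.61795043945312)
R ((616.1856079101562, 185.95188903808594), (64.5677490234375, 239.4355926513672), 4.724737167358398)
```

Edge lengths match the given sizes (158/87 mm against 160/90, and 153/74 mm against 152/76). wR is about 5 mm off in y from the top and wL views, so I use the agreeing values there. I'll keep the jaws along x throughout and grip high, so the fingertips clear the tray walls.

```bash
cat >> h.py <<'E'
Y=np.pi/2
def pick_place(src,dst,d,zt,yaw_s,yaw_d,effort,pre,hz=.17):
    """zt: TCP height of grasp above the object's underside; d: diameter"""
    a,b=down(yaw_s),down(yaw_d)
    claw.gripper_to(pre)
    env.move_to((*src,.14),a); env.servo_line((*src,zt),.15)
    claw.gripper_to(max(0,d/.088-.15),effort); s=env.state(); print("grip w mm",s["width"]*88,"clock",s["clock"])
    env.servo_line((*src,hz),.25)
    env.move_to((*dst,hz),b)
    s=env.state();print("carry w",s["width"]*88,"F",np.round(s["contact_force"],2))
    env.servo_line((*dst,.05),.2); env.servo_line((*dst,zt+.0045),.06); env.pause(.2)
    s=env.state();print("down F",np.round(s["contact_force"],2),s["tcp_pos"].round(4) if hasattr(s["tcp_pos"],"round") else s["tcp_pos"])
    claw.gripper_to(min(1,(d+.014)/.088)); env.pause(.1); env.servo_line((*dst,.17),.25); print("clock",env.state()["clock"])
E
python3 - <<'E'
from h import *
pick_place((.5358,.205),(.6287,.0386),.060,.018,Y+.14,Y+.14,15,1.0)
f=cam("wrist");cv2.imwrite("pics/a.png",f["color"]);f=cam("top");cv2.imwrite("pics/at.png",f["color"][130:280,140:480])
E
```

```text
grip w mm 58.6593787385324 clock 7.55
carry w 58.83210301867725 F [ 0.48  0.35 -0.3 ]
down F [-0.04 -0.19 -0.91] [0.6286 0.0386 0.0223]
clock 11.9583
```

View pics/a.png

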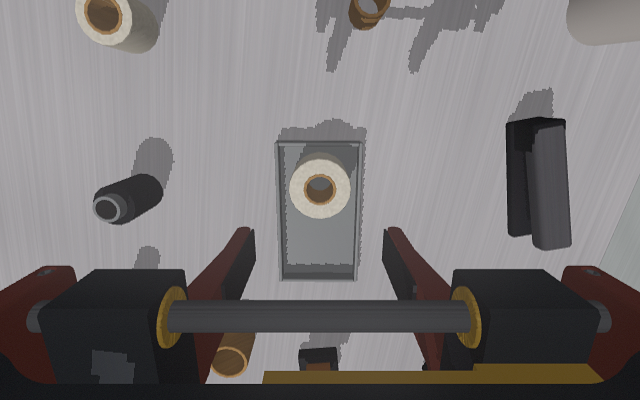

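The full roll stands in the tray's left half at (320,188), clear of the walls. Next are the partial roll and the slim core.

Run:
```python
from h import *
pick_place((.4305,.163),(.6393,-.0366),.048,.018,Y+.14,Y+.14,12,.8)
pick_place((.6483,.2053),(.4867,.444),.032,.018,Y,Y,8,.65)
f=cam("wrist");cv2.imwrite("pics/b.png",f["color"])
```

```text
grip w mm 48.2403219388548 clock 14.7333
carry w 48.51222071453692 F [-0.19  0.21 -1.45]
down F [-0.4   0.77 -1.71] [ 0.6392 -0.0366  0.0223]
clock 19.4583
grip w mm 31.874427136729615 clock 22.225
carry w 32.059753530033774 F [-0.55 -0.58  0.17]
down F [-0.24  0.39  0.57] [0.4866 0.4439 0.0223]
clock 26.9417
```

View pics/b.png

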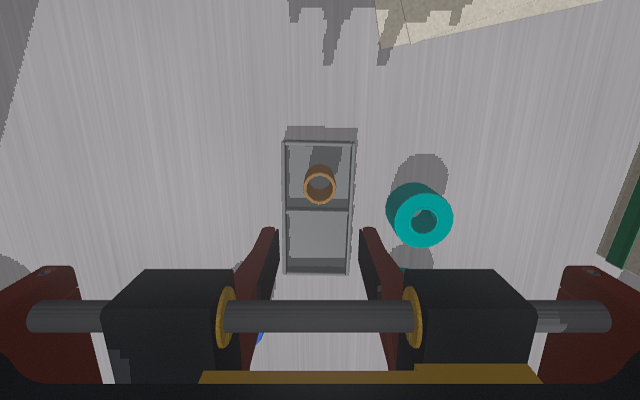

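The slim core stands in the far bay at (320,186), above the divider at row 207. Next are the wide core and the ribbon.

Run:
```python
from h import *
pick_place((.5527,-.180),(.4863,.370),.046,.018,Y,Y,8,.8)
f=cam("wrist");cv2.imwrite("pics/c1.png",f["color"])
pick_place((.440,-.001),(.476,-.388),.040,.022,Y,Y,12,.8)
g=cam("wrist");cv2.imwrite("pics/c.png",np.vstack([f["color"][100:300],g["color"][50:350]]))
```

```text
grip w mm 46.38707821212328 clock 31.2833
carry w 46.646194702408735 F [ 0.7   0.06 -0.21]
down F [-1.31 -0.35 -0.36] [0.4862 0.37   0.0224]
clock 36.8917
grip w mm 39.17793435743822 clock 40.275
carry w 38.77055529001409 F [ 0.03  0.29 -0.09]
down F [ 0.5  -0.05 -0.85] [ 0.4759 -0.388   0.0264]
clock 45.2417
```

View pics/c.png

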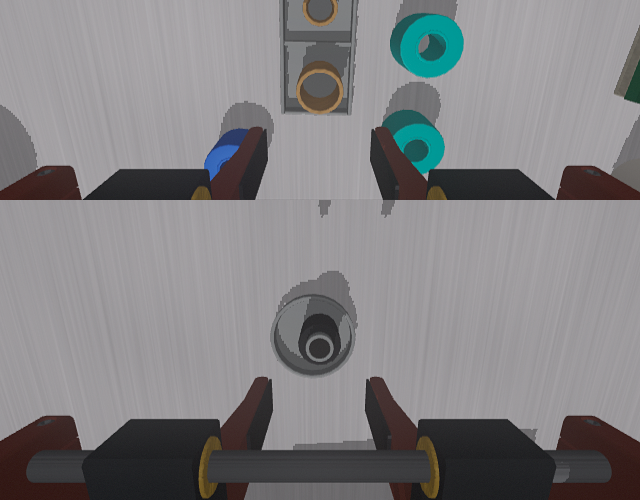

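The wide core is in the near bay at (320,90 in the composite) and the ribbon is inside the dish at (319,347). I'll retract clear and check with both fixed cameras.

Run:
```python
from h import *
env.move_to((.25,-.45,.25),down(Y)); env.pause(.5)
a=cam("scene");b=cam("top")
r=lambda I,s:cv2.resize(I,None,fx=s,fy=s,interpolation=cv2.INTER_CUBIC)
x=r(a["color"][130:280,150:550],2); y=r(b["color"][140:275,150:480],2.2)
o=np.zeros((600,800,3),np.uint8);o[:300]=x;o[300:300+y.shape[0],:y.shape[1]]=y[:,:800];cv2.imwrite("pics/d.png",o);print(env.state()["clock"])
```

```text
46.8667
```

View pics/d.png

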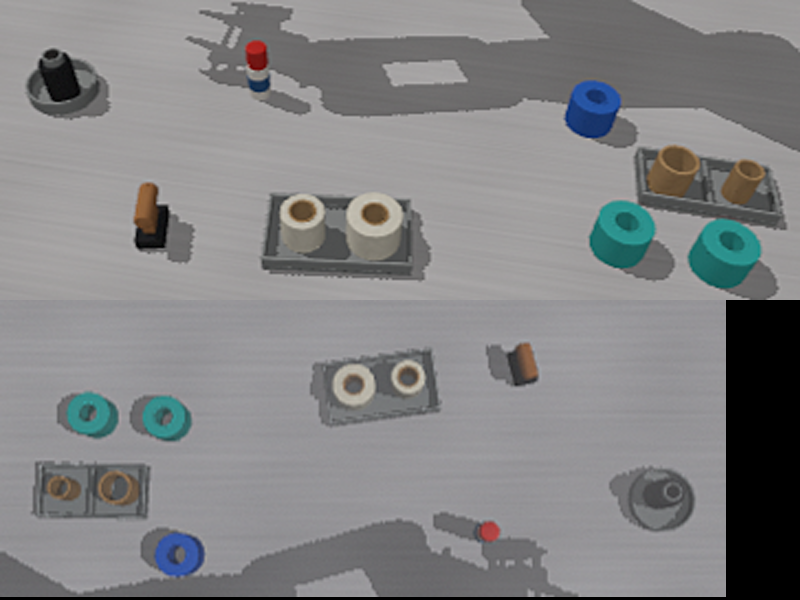

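Everything looks upright, but the ribbon seems to lean in the oblique view. I'll check whether that is parallax: ray-cast the tops from both cameras at their standing height, where they should match the placed positions.

Run:
```python
from h import *
a=cam("top");b=cam("scene")
T=lambda x,y:(150+x/2.2,140+(y-300)/2.2); S=lambda x,y:(150+x/2,130+y/2)
for n,p,q,z in (("ribbon .476,-.388",(673,491),(53,53),.07),("full .6287,.0386",(353,384),(375,213),.049),("part .6393,-.0366",(409,376),(303,211),.049),("slim .4867,.444",(62,488),(746,169),.049),("wide .4863,.370",(118,487),(678,158),.049),("glue .425,-.138",(489,531),(256,46),.08)):
    print(n,ray(a,T(*p),z).round(3),ray(b,S(*q),z).round(3))
# where upright ribbon's base and top should show in the scene crop
print([((proj(b,(.476,-.388,z))[0]-(150,130))*2).round() for z in (.004,.07)])
```

```text
ribbon .476,-.388 [[ 0.477 -0.39 ]] [[ 0.472 -0.386]]
full .6287,.0386 [[0.629 0.039]] [[0.627 0.041]]
part .6393,-.0366 [[ 0.64  -0.039]] [[ 0.638 -0.034]]
slim .4867,.444 [[0.485 0.439]] [[0.486 0.443]]
wide .4863,.370 [[0.486 0.362]] [[0.484 0.369]]
glue .425,-.138 [[ 0.424 -0.141]] [[ 0.422 -0.14 ]]
[array([64., 94.]), array([50., 55.])]
```

All tops sit where upright objects should, and the ribbon's lean is just perspective. Handing in.

```bash
python3 -c "
from h import *
ticket.job_done();print(env.state()['clock'])"
```

```text
the job is handed in; nothing more can be done
the job is handed in; nothing more can be done
```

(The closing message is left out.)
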